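Cull the short spacer, then hold the hinged board at the gauge

ROBOT

A 6-joint arm with a two-finger parallel gripper is mounted at the origin on the work surface. World frame = base frame: x ahead of the robot, y to its left, z up, the work surface at z = 0. Lengths are in mm, angles in rad, forces in N, time in s.
With the tool pointing down it reaches from about 300 to 775 mm from the base axis. Payload 14.6 kg.
Tool frame: the origin (TCP) lies midway between the tips of the shut fingers; the grasp point (between the pads) lies 19 mm behind it (manip.hold_point_z is the distance from the TCP to the grasp point, in mm); z points along the fingers, y is the direction in which the jaws open and shut (so a half turn about z gives the same grasp; the last joint's range is limited). The gripper opens to 94 mm and grips with 3 to 60 N. Pads are 16 mm wide; open, the fingers measure 119 mm over their backs; the gripper's body (75 mm by 177 mm) begins 78 mm behind the grasp point.
Start: joints at [-1.377, 0.3, 1.521, -0, 1.321, -0.067], TCP at [141.813, -531.393, 205.446] pointing down, gripper open.
Joint ranges: [-3.03, 3.03], [-0.79, 2.21], [0.23, 2.52], [-1.04, 4.18], [0, 3.07], [-2.55, 2.55]. Speed limits (rad/s): [2.22, 2.22, 2.57, 3.14, 3.14, 3.14].

INTERFACE

Orientations are given as [roll, pitch, yaw] about the fixed x, y, z axes, in that order (R = Rz(yaw) Ry(pitch) Rx(roll)).
In Python, from cell import manip gives the robot as it stands.
- The arm moves only by the shell command python3 -m crank 'ROWS' [OPENING] [FORCE]. ROWS is JSON, a list of rows, each an object with "offset": the shift along the world's x, y, z in m, a list of three; "spin": the turn about the world's z in degrees. In form: [{"offset": [dx, dy, dz], "spin": spin}, ...]. A call has exactly 8 rows; each row is the pose to reach, as a shift and turn from the pose measured when the call began; what a row does not reach only later rows make up. A row lasts 1/12 s, in which the tool goes at most 41.7 mm and 7.16 degrees, less where a joint would pass 70% of its speed; a pose out of reach is approached as far as the arm can. A call with a gripper value outside its range is refused whole. OPENING is the opening, from 0 (shut) to 1 (fully open), set as the call begins (- or left out, the last holds). The fingers move at their own pace and stop on an object; FORCE is the grip in N (left out, the last holds). Time passes only in rows, so rows that repeat a pose let the fingers close, or fill a call up. It gives the time, the measured TCP pose, the force and the opening at its end, in the units of the state.
- manip.read_state(): the state, without advancing time (a new reading comes with each control period).
- manip.camera(name): name is "side" or "top"; returns a dict with "pixels" (420x560x3 uint8, red, green, blue), "fx", "fy", "cx", "cy" (pixels), "extrinsics" (4x4, takes a point from world to camera coordinates). Camera axes: x right, y down, z forward; pixel columns grow to the right and rows downward; lengths in mm; the calibration is good to about 2 mm. A picture is of the moment at which its call begins. There is no depth.
- manip.sign_off(): hands the job in, once; it reports no verdict.
Trained networks look in a picture, given as the dict that the camera call returned (one of the last four; its "shot" number tells which), for a name from the list of things; names that differ only in an ending like _2 or _b are one class to them, and where a whole thing is asked for, a point or a joint stands for the part that bears it (a point fixed in the world has none). Each returns a list of dicts, best first, with "conf" (0 to 1); they miss things now and then, are a little off and sometimes report something else, mostly with a low value. They report only what shows in the picture. A call takes as long as a camera call. They do not tell look-alikes from the thing itself.
- manip.search_frame(picture, name): "location" ([x, y, z] in mm, in world coordinates, good to about 4 mm: the middle of the surface that is visible of it).
- manip.masks_of(picture, name): "mask" (420x560 bool, what is visible of it).
The state is a dict: "clock": time; "joints": joint angles; "qd": joint speeds; "effort": joint torques, N m; "eef_pos": TCP position; "eef_rot": TCP orientation; "wrist_force": force on the tool from outside, world axes, zero at the start; "moment": the same for the moment, N m; "finger_gap": finger opening in mm.
Only numpy, scipy, OpenCV 4.12 (cv2) and the standard library are available. Lean on these libraries where they do the work, as an engineer would, in place of code of your own. Each camera call takes 0.05 s, during which the arm holds its last target. There are 200 camera calls.

TASK

I am about to fit new spacers under the hinged circuit board of this opened preamplifier: take the one spacer that is shorter than the others out of the batch on the mat and put it in the scrap tray. Then gently lift the free edge of the board, where the bar handle is, until it slopes the same as the steel gauge arm beside it, and finish while still holding it there, because it falls shut by itself. Leave the good spacers, the gauge arm and everything else where they are.

Things in the scene. Friction and masses are not known exactly. Their poses are not given: they have to be found in the camera images.
- spacer_short: plain aluminium six-sided spacer pillar, 21 mm across its corners and 18 mm across its flats, 40 mm tall, standing on end on the mat. Origin: centre of its underside, z along the pillar; two of its flats face along its own +y and -y. This is the one that is too short. Weighs about 30 g
- spacer_a: plain aluminium six-sided spacer pillar, 21 mm across its corners and 18 mm across its flats, 60 mm tall, standing on end on the mat. Origin: centre of its underside, z along the pillar; two of its flats face along its own +y and -y. A good, full-length one
- spacer_b: plain aluminium six-sided spacer pillar, 21 mm across its corners and 18 mm across its flats, 60 mm tall, standing on end on the mat. Origin: centre of its underside, z along the pillar; two of its flats face along its own +y and -y. A good, full-length one
- spacer_c: plain aluminium six-sided spacer pillar, 21 mm across its corners and 18 mm across its flats, 60 mm tall, standing on end on the mat. Origin: centre of its underside, z along the pillar; two of its flats face along its own +y and -y. A good, full-length one
- mat: black rubber mat, 240 x 270 x 3 mm, fixed on the bench. Origin: centre of its underside. Its z is up and its x and y lie along its two sides. The spacers, the knob and the capacitor stand on it in two rows of three, 75 mm apart (give or take 14 mm), in the mat's +y half; which stands where varies
- tray: open steel scrap tray lying on the mat, fixed, 110 (its x) x 90 (its y) x 22 mm high, walls and floor 3 mm. Origin: centre of its underside. Its z is up and its x and y lie along its two sides
- chassis: opened preamplifier, an open-topped metal box 210 (its x) x 240 (its y) mm and 64 mm high, fixed. Origin: centre of its underside. Its x points away from the hinge, to the side where the board's handle is
- hinge (a point): centre of the board's hinge line, 70 mm above the bench at the chassis's -x side; the line runs along the chassis's y
- board (a joint): angle of the hinged circuit board (reddish brown, 205 x 225 mm, 4 mm thick with a 10 mm metal frame, about 0.5 kg; small parts up to 28 mm tall on top): 0 lying flat on the chassis, grows in rad as its handle side is lifted, stop at 1.4. It falls shut if let go
- board_handle (a point): middle of the straight part (110 mm long, along the chassis's y) of the round steel bar handle, 10 mm thick, on the board's free edge. It lies 250 mm from the hinge line along the board and 15 mm above the board's middle plane. The bar is 40 mm clear of the board's edge, and below it is free down to the bench. The point's x points from the hinge along the board and its y along the bar; it turns with the board
- gauge (a joint): angle to which the gauge arm is set, in rad, on the same scale as board (0 level, 0.55 to 0.95 here): the board stands at the mark when both are equal. A stiff joint, not to be moved
- gauge_tip (a point): centre of the 28 mm disc on the end of the gauge arm: a flat steel bar, 18 mm wide and 6 mm thick, that slopes up beside the chassis (its +y side, 152 mm from the middle), 160 mm long from the hinge line to this point, pivoting on the board's hinge line. The point's x points from the hinge along the arm
- volume_knob: aluminium control knob, 32 mm wide, 20 mm tall, standing on the mat; a bystander. Origin: centre of its underside
- capacitor: black capacitor can, 25 mm wide, 30 mm tall, standing on the mat; a bystander. Origin: centre of its underside
- solder_reel: reel of solder, 60 mm wide, 40 mm tall, on the bench; a bystander
- cleaner: white bottle, 52 mm wide, 120 mm tall, on the bench; a bystander
- screwdriver: screwdriver lying on the bench; a bystander
- potentiometer: loose 30 mm steel-cased part with a shaft, on the bench; a bystander
Things that resemble listed ones, but are neither listed nor needed, are in the scene too. Of the things shaped like the tray, the steel one is meant.

How it is judged:
By the outcome, as a careful person would: the job done as asked, in the order asked, and still so for the second after the job is handed in, while the arm keeps its last pose, push and grip.
It also fails if it takes over 64 s, if anything falls off the work surface, if the arm or the gripper's body presses on something with over 40 N, if the wrist force passes 120 N, or if a joint passes its speed limit or range.

## Working session

There is one attempt and no reset: what is moved stays moved. The work goes in short steps, Python scripts to look and compute and a shell command to move; the robot and the scene stay as the last step left them, time stands still between calls to the robot, and variables do not carry over. Pictures are saved under pics/ and viewed, about 8 in all and at most 12, crops included, and the job is handed in when it is done.

```bash
ls; mkdir -p pics
cat > h.py <<'E'
import numpy as np, cv2
from cell import manip
def save(p,n,crop=None,s=1):
    im=p["pixels"][:,:,::-1]
    if crop: im=im[crop[1]:crop[3],crop[0]:crop[2]]
    cv2.imwrite(f"pics/{n}.png",cv2.resize(im,None,fx=s,fy=s,interpolation=cv2.INTER_CUBIC))
def proj(p,X):
    c=np.asarray(p["extrinsics"])@np.append(X,1); return np.array([p["fx"]*c[0]/c[2]+p["cx"],p["fy"]*c[1]/c[2]+p["cy"]])
def ray(p,uv):
    E=np.asarray(p["extrinsics"]);R,t=E[:3,:3],E[:3,3]
    return -R.T@t, R.T@np.array([(uv[0]-p["cx"])/p["fx"],(uv[1]-p["cy"])/p["fy"],1])
def at_z(p,uv,z):
    o,d=ray(p,uv); return o+d*(z-o[2])/d[2]
E
python3 - <<'E'
from h import *
print(manip.read_state()["clock"])
for c in("top","side"):
    p=manip.camera(c); save(p,c+"0"); o,d=ray(p,(280,210)); print(c,o.round(),d.round(2))
    for n in("spacer_short","tray","mat","chassis","board_handle","gauge_tip","gauge","volume_knob","capacitor","board"):
        print(n,[(round(r["conf"],2),np.round(r["location"]).tolist(),proj(p,r["location"]).round().tolist()) for r in manip.search_frame(p,n)])
E
```

```text
pics
0.0
top [ 340.  -16. 1460.] [ 0.13  0.01 -0.99]
spacer_short [(0.39, [428.0, 206.0, 44.0], [210.0, 243.0])]
tray [(0.82, [276.0, 199.0, 7.0], [215.0, 295.0]), (0.76, [238.0, -311.0, 2.0], [386.0, 303.0]), (0.64, [472.0, 125.0, 7.0], [238.0, 229.0]), (0.56, [280.0, 373.0, 1.0], [157.0, 295.0])]
mat [(0.73, [521.0, 231.0, 1.0], [204.0, 214.0])]
chassis [(0.81, [488.0, -240.0, 71.0], [362.0, 218.0])]
board_handle [(0.6, [495.0, -246.0, 72.0], [363.0, 215.0]), (0.41, [492.0, -242.0, 72.0], [362.0, 216.0]), (0.15, [517.0, 229.0, 3.0], [204.0, 215.0])]
gauge_tip [(0.62, [441.0, -102.0, 147.0], [316.0, 233.0])]
gauge [(0.73, [438.0, -102.0, 147.0], [316.0, 234.0]), (0.59, [489.0, -240.0, 70.0], [362.0, 218.0])]
volume_knob [(0.64, [574.0, 275.0, 26.0], [188.0, 196.0])]
capacitor [(0.54, [501.0, 200.0, 36.0], [212.0, 219.0]), (0.19, [517.0, 230.0, 0.0], [204.0, 215.0])]
board [(0.63, [496.0, -249.0, 74.0], [365.0, 215.0])]
side [  88. 1119.  816.] [ 0.27 -0.79 -0.55]
spacer_short []
tray [(0.92, [467.0, 118.0, 5.0], [270.0, 237.0]), (0.75, [279.0, 370.0, 6.0], [301.0, 306.0]), (0.61, [683.0, 430.0, 6.0], [161.0, 280.0]), (0.51, [447.0, 526.0, 92.0], [216.0, 306.0])]
mat [(0.79, [503.0, 258.0, 3.0], [243.0, 260.0])]
chassis [(0.92, [483.0, -146.0, 72.0], [292.0, 183.0])]
board_handle [(0.75, [497.0, -237.0, 67.0], [296.0, 173.0])]
gauge_tip [(0.83, [431.0, -98.0, 132.0], [302.0, 178.0]), (0.38, [450.0, 526.0, 94.0], [215.0, 304.0]), (0.3, [725.0, -24.0, 30.0], [220.0, 195.0])]
gauge [(0.58, [436.0, -100.0, 132.0], [301.0, 177.0])]
volume_knob [(0.39, [570.0, 290.0, 19.0], [218.0, 258.0])]
capacitor [(0.42, [501.0, 212.0, 17.0], [249.0, 248.0])]
board [(0.85, [498.0, -237.0, 75.0], [296.0, 172.0])]
```

Run:
```python
import cv2,numpy as np
t=cv2.imread("pics/top0.png");s=cv2.imread("pics/side0.png")
cv2.imwrite("pics/topc.png",cv2.resize(t[150:330,140:440],(800,480),interpolation=cv2.INTER_CUBIC))
cv2.imwrite("pics/sidec.png",cv2.resize(s[120:330,140:420],(800,600),interpolation=cv2.INTER_CUBIC))
```

```text
(no output)
```

View pics/topc.png

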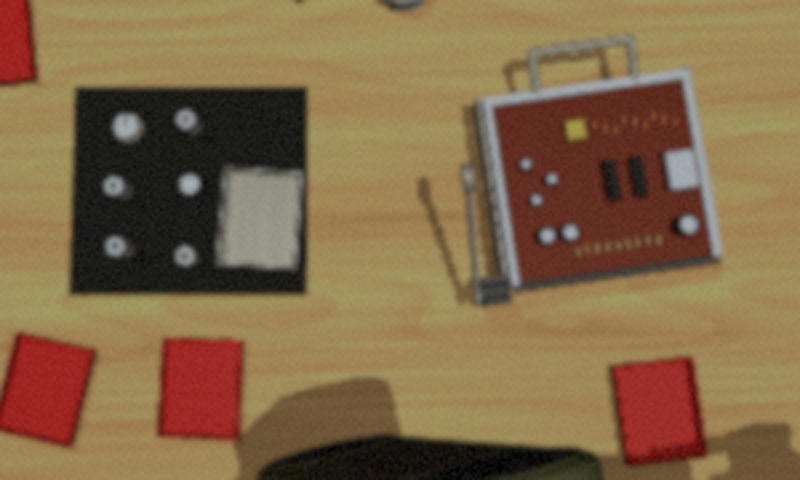

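View pics/sidec.png

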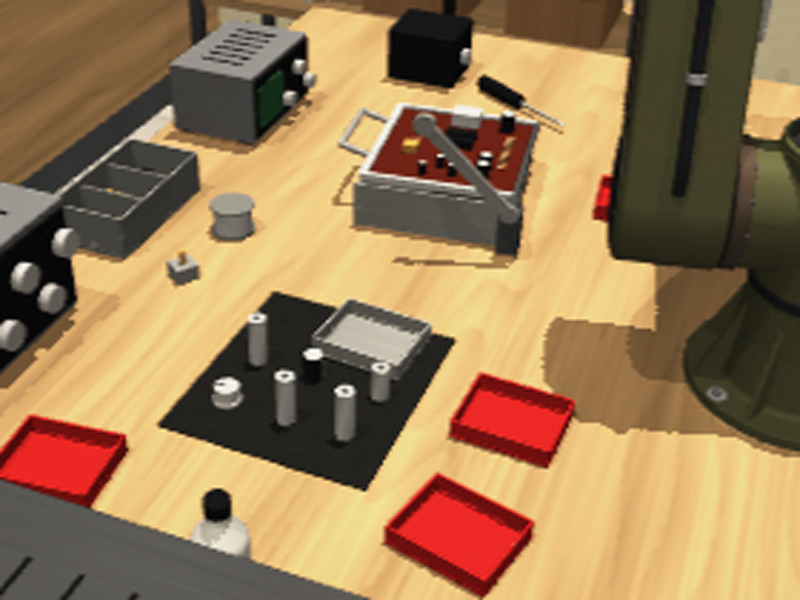

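The side crop shows four white pillars: three tall ones at about (257,340), (285,397) and (344,412), and a shorter one at (380,382) beside the steel tray. The short one is at about (210,246) in the full top picture. The red trays are look-alikes; the grey steel one on the mat is meant. I'll check the heights by triangulation and confirm in an enlarged crop.

Run:
```python
from h import *
T=manip.camera("top");S=manip.camera("side")
g=cv2.cvtColor(T["pixels"],cv2.COLOR_RGB2GRAY)
img=cv2.resize(S["pixels"][215:285,190:290][:,:,::-1],None,fx=8,fy=8,interpolation=cv2.INTER_CUBIC)
sub=g[184:260,170:218]; n,l,st,ce=cv2.connectedComponentsWithStats((sub>95).astype(np.uint8))
for i in range(1,n):
    if 6<st[i,4]<250:
        uv=ce[i]+[170,184]
        # spread: project candidate tops into side for 40 / 60
        a=at_z(T,uv,43);b=at_z(T,uv,63); pa,pb=proj(S,a),proj(S,b); pf=proj(S,[*a[:2],3])
        print(uv.round(1),st[i,4],a.round(1),b.round(1),pa.round(1),pb.round(1))
        for q,c in((pa,(0,0,255)),(pb,(0,255,0)),(pf,(255,0,0))): cv2.circle(img,tuple(int(v) for v in ((q-[190,215])*8+4)),5,c,-1)
cv2.imwrite("pics/conf.png",img)
# tray
for p in(T,S):
    for r in manip.masks_of(p,"tray"):
        c=np.argwhere(r["mask"]).mean(0)[::-1]; q=cv2.minAreaRect(np.argwhere(r["mask"])[:,::-1].astype(np.float32))
        print("tray",round(r["conf"],2),c.round(1),at_z(p,c,10).round(1),[at_z(p,k,25).round().tolist()[:2] for k in cv2.boxPoints(q)] if p is T else "")
```

```text
[209.  194.3] 41 [574.6 207.9  43. ] [571.3 204.7  63. ] [228.6 235.8] [229.7 230.4]
[187.1 197. ] 81 [568.1 273.5  43. ] [564.9 269.4  63. ] [220.8 248.2] [222.1 242.5]
[210.7 218.6] 49 [501.4 203.6  43. ] [499.1 200.5  63. ] [250.1 240.4] [251.1 234.9]
[182.1 219.2] 42 [501.8 288.6  43. ] [499.5 284.3  63. ] [238.4 256.5] [239.5 250.6]
[182.8 242. ] 41 [434.  286.6  43. ] [432.7 282.4  63. ] [259.7 261.9] [260.7 255.8]
[209.  245.3] 42 [422.  209.1  43. ] [420.9 206.   63. ] [273.  247.5] [273.9 241.9]
tray 0.77 [387.3 303.3] [ 237.6 -314.    10. ] [[289.0, -257.0], [299.0, -354.0], [188.0, -362.0], [178.0, -267.0]]
tray 0.7 [137.  163.4] [682.5 434.9  10. ] [[734.0, 485.0], [741.0, 386.0], [623.0, 374.0], [616.0, 472.0]]
tray 0.68 [251.  143.1] [737.1  81.8  10. ] [[729.0, 103.0], [756.0, 86.0], [738.0, 59.0], [711.0, 75.0]]
tray 0.63 [237.5 231.3] [464.2 127.8  10. ] [[413.0, 175.0], [521.0, 168.0], [513.0, 78.0], [405.0, 86.0]]
tray 0.63 [215.3 294.7] [276.5 196.7  10. ] [[226.0, 244.0], [338.0, 237.0], [330.0, 143.0], [218.0, 151.0]]
tray 0.59 [156.6 295.5] [278.6 371.9  10. ] [[236.0, 427.0], [347.0, 400.0], [321.0, 307.0], [211.0, 335.0]]
tray 0.52 [185.3 242. ] [436.  285.9  10. ] [[432.0, 299.0], [448.0, 294.0], [438.0, 267.0], [423.0, 272.0]]
tray 0.22 [212.1 218.8] [504.3 204.4  10. ] [[514.0, 214.0], [514.0, 190.0], [490.0, 190.0], [490.0, 215.0]]
tray 0.93 [159.5 280.3] [682.5 434.7  10. ] 
tray 0.92 [270.  237.9] [464.  126.4  10. ] 
tray 0.81 [299.9 306.3] [278.9 376.7  10. ] 
tray 0.8 [318.9 266.4] [275.1 201.7  10. ] 
tray 0.45 [349.8 189.5] [ 285.1 -296.1   10. ]
```

View pics/conf.png

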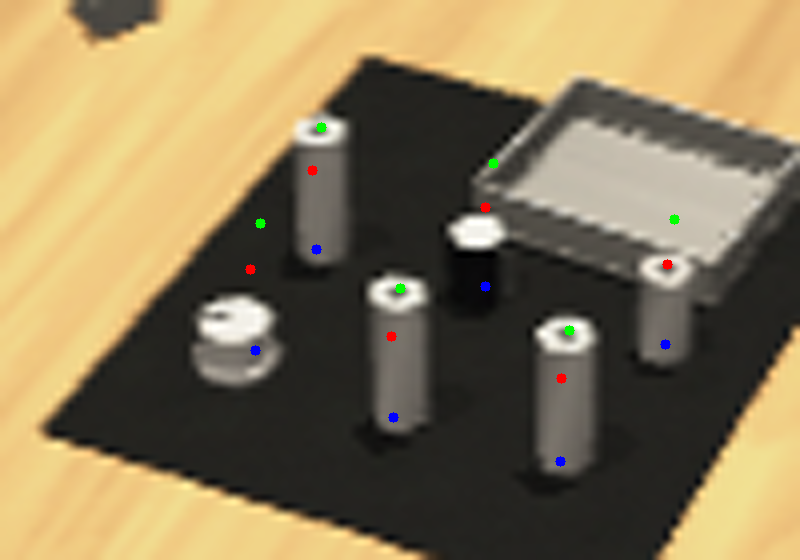

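The short one is confirmed: its top lies on the 40 mm marker (red, crop (667,263)), while the other three lie on the 60 mm markers (green). It stands near (423,208), and the tray centre is near (464,127).

```bash
python3 -c "
from cell import manip
s=manip.read_state();print(s['eef_rot'],s['eef_pos'],s['clock'],s['finger_gap'])"
python3 -m crank '[{"offset":[0.02,0.03,0.03],"spin":0},{"offset":[0.05,0.06,0.06],"spin":0},{"offset":[0.08,0.09,0.08],"spin":0},{"offset":[0.11,0.12,0.095],"spin":0},{"offset":[0.14,0.145,0.095],"spin":0},{"offset":[0.17,0.17,0.095],"spin":0},{"offset":[0.2,0.195,0.095],"spin":0},{"offset":[0.23,0.22,0.095],"spin":0}]' 0.5 20
```

```text
[-3.14153969e+00  1.54343211e-06  2.60772889e-01] [ 141.7970848  -531.38403842  205.41615584] 1.3 93.82552822545163
clock: 1.97
eef_pos: [363.8, -317.4, 301.0]
eef_rot: [3.141, -0.001, 0.261]
wrist_force: [0.2, -0.6, 0.6]
finger_gap: 47.8
```

```bash
python3 -m crank '[{"offset":[0.01,0.035,0],"spin":5},{"offset":[0.02,0.07,0],"spin":11},{"offset":[0.03,0.105,0],"spin":17},{"offset":[0.04,0.14,0],"spin":23},{"offset":[0.05,0.175,0],"spin":29},{"offset":[0.055,0.21,0],"spin":35},{"offset":[0.06,0.245,0],"spin":41},{"offset":[0.06,0.28,0],"spin":47}]' 0.45 20
python3 -m crank '[{"offset":[0,0.035,0],"spin":5},{"offset":[0,0.07,0],"spin":10},{"offset":[0,0.105,0],"spin":15},{"offset":[0,0.14,-0.02],"spin":20},{"offset":[0,0.175,-0.05],"spin":25},{"offset":[0,0.21,-0.08],"spin":28},{"offset":[0,0.24,-0.11],"spin":28},{"offset":[0,0.245,-0.14],"spin":28}]'
```

```text
clock: 2.63
eef_pos: [424.0, -35.7, 301.0]
eef_rot: [3.14, -0.001, 1.086]
wrist_force: [0.8, -1.3, 0.4]
finger_gap: 42.2
clock: 3.3
eef_pos: [424.1, 212.4, 160.9]
eef_rot: [3.138, -0.002, 1.577]
wrist_force: [2.3, -0.7, 0.0]
finger_gap: 42.3
```

```bash
python3 -m crank '[{"offset":[-0.001,-0.004,-0.02],"spin":0},{"offset":[-0.001,-0.004,-0.05],"spin":0},{"offset":[-0.001,-0.004,-0.08],"spin":0},{"offset":[-0.001,-0.004,-0.1],"spin":0},{"offset":[-0.001,-0.004,-0.12],"spin":0},{"offset":[-0.001,-0.004,-0.14],"spin":0},{"offset":[-0.001,-0.004,-0.151],"spin":0},{"offset":[-0.001,-0.004,-0.151],"spin":0}]'
python3 -m crank '[{"offset":[0,0,0],"spin":0},{"offset":[0,0,0],"spin":0},{"offset":[0,0,0],"spin":0},{"offset":[0,0,0],"spin":0},{"offset":[0,0,0],"spin":0},{"offset":[0,0,0],"spin":0},{"offset":[0,0,0],"spin":0},{"offset":[0,0,0],"spin":0}]' 0.05 15
python3 -c "
from h import *
save(manip.camera('side'),'grasp',(190,150,330,270),5)"
```

```text
clock: 3.97
eef_pos: [422.0, 208.0, 8.0]
eef_rot: [3.141, -0.001, 1.577]
wrist_force: [-0.1, -0.8, -0.1]
finger_gap: 42.5
clock: 4.63
eef_pos: [422.6, 208.2, 8.9]
eef_rot: [3.139, -0.001, 1.577]
wrist_force: [-1.6, 0.0, 6.6]
finger_gap: 20.6
```

View pics/grasp.png

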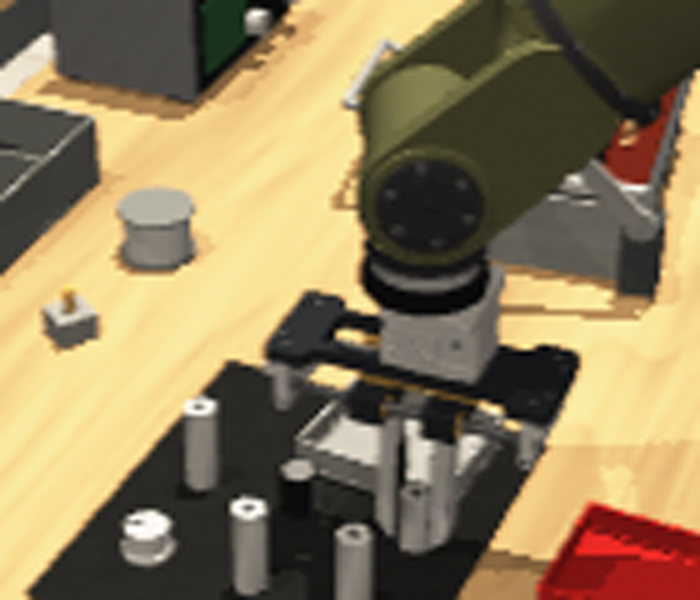

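The spacer is between the fingers, but the gap of 20.6 mm means they hold it across its corners. I'll open, turn 30° and regrip on the flats.

```bash
python3 -m crank '[{"offset":[0,0,0],"spin":0},{"offset":[0,0,0],"spin":0},{"offset":[0,0,0.003],"spin":0},{"offset":[0,0,0.003],"spin":-6},{"offset":[0,0,0.003],"spin":-12},{"offset":[0,0,0.003],"spin":-18},{"offset":[0,0,0.003],"spin":-24},{"offset":[0,0,0.003],"spin":-30}]' 0.4 15
python3 -m crank '[{"offset":[0,0,0],"spin":0},{"offset":[0,0,0],"spin":0},{"offset":[0,0,0],"spin":0},{"offset":[0,0,0],"spin":0},{"offset":[0,0,0],"spin":0},{"offset":[0,0,0],"spin":0},{"offset":[0,0,0],"spin":0},{"offset":[0,0,0],"spin":0}]' 0.05 20
```

```text
clock: 5.35
eef_pos: [422.6, 208.2, 12.1]
eef_rot: [3.139, -0.001, 1.048]
wrist_force: [0.1, 0.1, -0.9]
finger_gap: 37.6
clock: 6.02
eef_pos: [422.6, 208.2, 12.2]
eef_rot: [3.139, -0.002, 1.049]
wrist_force: [-0.0, -0.2, 1.9]
finger_gap: 20.4
```

```bash
python3 -m crank '[{"offset":[0,0,0],"spin":0},{"offset":[0,0,0],"spin":0},{"offset":[0,0,0],"spin":0},{"offset":[0,0,0],"spin":-5},{"offset":[0,0,0],"spin":-10},{"offset":[0,0,0],"spin":-15},{"offset":[0,0,0],"spin":-15},{"offset":[0,0,0],"spin":-15}]' 0.4 20
python3 -m crank '[{"offset":[0,0,0],"spin":0},{"offset":[0,0,0],"spin":0},{"offset":[0,0,0],"spin":0},{"offset":[0,0,0],"spin":0},{"offset":[0,0,0],"spin":0},{"offset":[0,0,0],"spin":0},{"offset":[0,0,0],"spin":0},{"offset":[0,0,0],"spin":0}]' 0.05 20
```

```text
clock: 6.68
eef_pos: [422.5, 208.2, 12.1]
eef_rot: [3.139, -0.001, 0.79]
wrist_force: [0.1, -0.2, -0.2]
finger_gap: 37.7
clock: 7.35
eef_pos: [422.5, 208.2, 12.1]
eef_rot: [3.139, -0.001, 0.79]
wrist_force: [0.1, -0.4, 0.2]
finger_gap: 20.8
```

```bash
python3 -m crank '[{"offset":[0,0,0],"spin":0},{"offset":[0,0,0],"spin":0},{"offset":[0,0,0],"spin":0},{"offset":[0,0,0],"spin":6},{"offset":[0,0,0],"spin":12},{"offset":[0,0,0],"spin":18},{"offset":[0,0,0],"spin":24},{"offset":[0,0,0],"spin":30}]' 0.4 20
python3 -m crank '[{"offset":[0,0,0],"spin":0},{"offset":[0,0,0],"spin":0},{"offset":[0,0,0],"spin":0},{"offset":[0,0,0],"spin":0},{"offset":[0,0,0],"spin":0},{"offset":[0,0,0],"spin":0},{"offset":[0,0,0],"spin":0},{"offset":[0,0,0],"spin":0}]' 0.05 20
```

```text
clock: 8.02
eef_pos: [422.5, 208.2, 12.1]
eef_rot: [3.139, -0.001, 1.319]
wrist_force: [0.6, -0.2, -0.3]
finger_gap: 37.7
clock: 8.68
eef_pos: [422.5, 208.2, 12.1]
eef_rot: [3.139, -0.001, 1.318]
wrist_force: [0.8, -0.4, 0.4]
finger_gap: 20.6
```

```bash
python3 -m crank '[{"offset":[0,0,0],"spin":0},{"offset":[0,0,0],"spin":0},{"offset":[0,0,0.01],"spin":0},{"offset":[0,0,0.02],"spin":0},{"offset":[0,0,0.03],"spin":0},{"offset":[0,0,0.04],"spin":0},{"offset":[0,0,0.05],"spin":0},{"offset":[0,0,0.05],"spin":0}]' 0.05 25
python3 -c "
from h import *
save(manip.camera('side'),'lift',(230,170,310,250),7)"
```

```text
clock: 9.35
eef_pos: [423.6, 208.6, 64.6]
eef_rot: [3.137, -0.004, 1.318]
wrist_force: [0.4, 0.5, -0.1]
finger_gap: 20.2
```

View pics/lift.png

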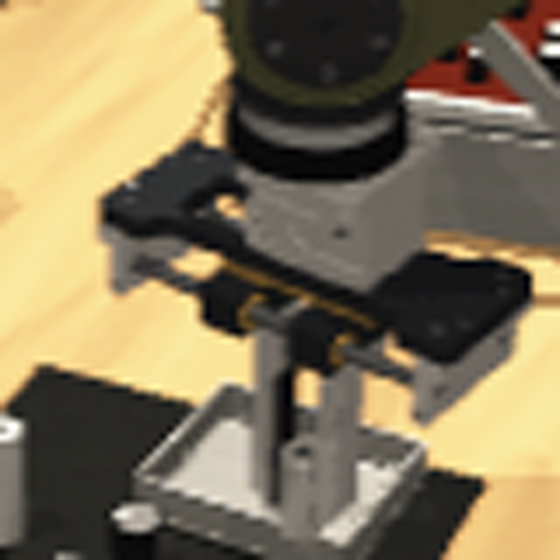

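```bash
python3 -m crank '[{"offset":[0.01,-0.02,0],"spin":0},{"offset":[0.02,-0.04,0],"spin":0},{"offset":[0.03,-0.06,0],"spin":0},{"offset":[0.04,-0.081,0],"spin":0},{"offset":[0.04,-0.081,-0.015],"spin":0},{"offset":[0.04,-0.081,-0.03],"spin":0},{"offset":[0.04,-0.081,-0.04],"spin":0},{"offset":[0.04,-0.081,-0.045],"spin":0}]'
python3 -m crank '[{"offset":[0,0,-0.002],"spin":0},{"offset":[0,0,-0.004],"spin":0},{"offset":[0,0,-0.004],"spin":0},{"offset":[0,0,-0.004],"spin":0},{"offset":[0,0,-0.004],"spin":0},{"offset":[0,0,-0.004],"spin":0},{"offset":[0,0,-0.004],"spin":0},{"offset":[0,0,-0.004],"spin":0}]'
```

```text
clock: 10.07
eef_pos: [462.3, 127.3, 16.9]
eef_rot: [3.14, -0.002, 1.318]
wrist_force: [-0.2, 0.2, 0.0]
finger_gap: 20.2
clock: 10.73
eef_pos: [462.4, 127.7, 14.1]
eef_rot: [3.139, -0.002, 1.319]
wrist_force: [-6.7, -0.2, 15.1]
finger_gap: 20.7
```

```bash
python3 -m crank '[{"offset":[0,0,0.001],"spin":0},{"offset":[0,0,0.001],"spin":0},{"offset":[0,0,0.001],"spin":0},{"offset":[0,0,0.001],"spin":0},{"offset":[0,0,0.01],"spin":0},{"offset":[0,0,0.03],"spin":0},{"offset":[0,0,0.06],"spin":0},{"offset":[0,0,0.09],"spin":0}]' 0.4
python3 -m crank '[{"offset":[0,0,0.03],"spin":-5},{"offset":[0,0,0.07],"spin":-10},{"offset":[0,0,0.1],"spin":-15},{"offset":[0,0,0.14],"spin":-20},{"offset":[0,0,0.18],"spin":-25},{"offset":[-0.02,0.01,0.2],"spin":-30},{"offset":[-0.05,0.03,0.2],"spin":-35},{"offset":[-0.08,0.05,0.2],"spin":-40}]' 0.4
python3 - <<'E'
from h import *
s=manip.camera('side');t=manip.camera('top')
a=cv2.resize(s["pixels"][120:290,200:360],None,fx=3.5,fy=3.5,interpolation=cv2.INTER_CUBIC)[:,:,::-1]
cv2.imwrite("pics/s2.png",a)
b=cv2.resize(t["pixels"][155:270,285:425],None,fx=5.2,fy=5.2,interpolation=cv2.INTER_CUBIC)[:,:,::-1]
cv2.imwrite("pics/t2.png",b)
E
```

```text
clock: 11.4
eef_pos: [461.9, 127.6, 105.4]
eef_rot: [3.141, -0.002, 1.319]
wrist_force: [0.7, 1.2, -0.8]
finger_gap: 37.6
clock: 12.07
eef_pos: [381.0, 177.7, 306.8]
eef_rot: [3.14, -0.004, 0.615]
wrist_force: [0.2, 1.2, -0.4]
finger_gap: 37.7
```

View pics/s2.png

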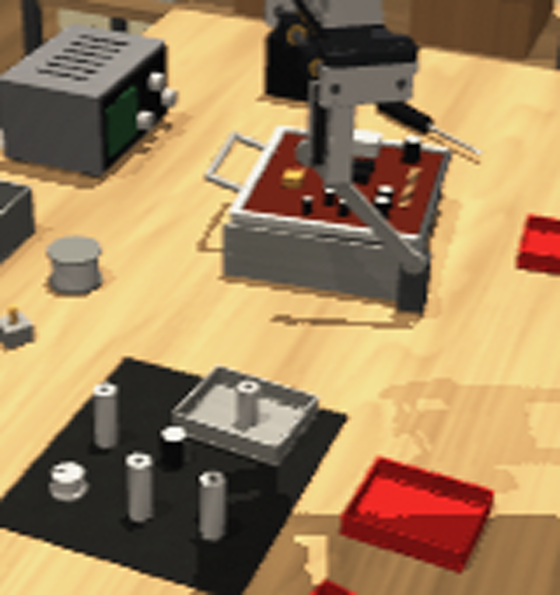

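View pics/t2.png

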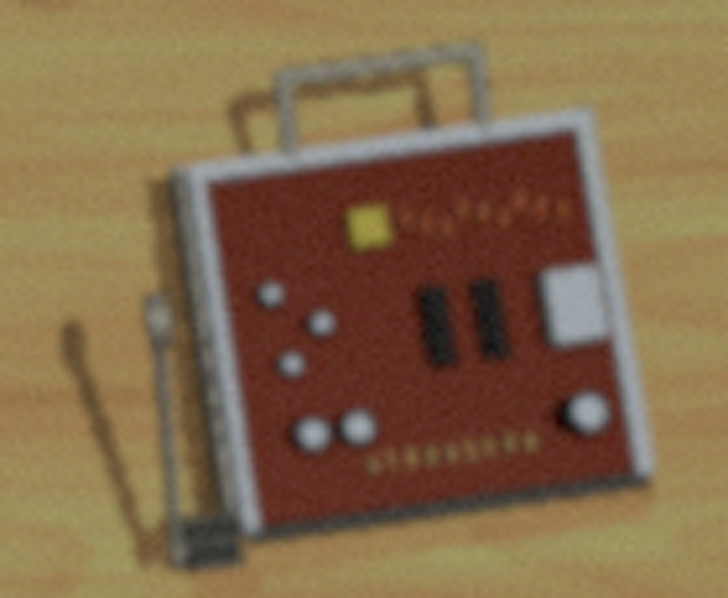

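The spacer stands inside the steel tray (side crop about (248,400)) and the other five pieces are where they were. The board, handle (top crop bar (285,77)–(475,50)) and gauge arm ((175,560)→(157,315)) are all clear in the pictures. Next is a joint fit of hinge pose and gauge angle from both cameras.

```bash
cat > fit.py <<'E'
from h import *
from scipy.optimize import least_squares
def W(p,x,y,z,a=0):
    hx,hy,ps=p[:3]; X=x*np.cos(a)-z*np.sin(a); Z=x*np.sin(a)+z*np.cos(a)
    return np.array([hx+X*np.cos(ps)-y*np.sin(ps),hy+X*np.sin(ps)+y*np.cos(ps),70+Z])
E
python3 - <<'E'
from fit import *
T=manip.camera("top");S=manip.camera("side")
t=lambda u,v:np.array([285+u/5.2-.4,155+v/5.2-.4]); s=lambda u,v:np.array([140+u/2.857-.3,120+v/2.857-.3])
B=[("hand",T,t(380,63.5),(250,0,15)),("f+",T,t(180,168),(205,112.5,5)),("f-",T,t(590,110),(205,-112.5,5)),("h-",T,t(652,478),(0,-112.5,5)),("h+",T,t(250,533),(0,112.5,5)),
("shand",S,s(357,130),(250,0,15)),("sf+",S,s(360,180),(205,112.5,5)),("sf-",S,s(401,104),(205,-112.5,5)),("sh-",S,s(538,124),(0,-112.5,5))]
G=[("tipT",T,t(156,316),160),("tipS",S,s(425,126),160),("pivT",T,t(178,560),0),("pivS",S,s(510,213),0)]
def res(p):
    r=[proj(c,W(p,*X))-uv for _,c,uv,X in B]+[proj(c,W(p,L,152,0,p[3]))-uv for _,c,uv,L in G]
    return np.array(r).ravel()
f=least_squares(res,[390,-230,.13,.7],x_scale=[10,10,.1,.1],loss="soft_l1")
print(f.x); 
for k,r in zip([b[0] for b in B+G],res(f.x).reshape(-1,2)): print(k,r.round(1))
print(W(f.x,250,0,15),W(f.x,250,0,15,f.x[3]),W(f.x,160,152,0,f.x[3]))
# side-only gauge: angle from tip ray with plane y=152
for n,c,uv in(("S",S,G[1][2]),("T",T,G[0][2])):
    o,d=ray(c,uv); ey=np.array([-np.sin(f.x[2]),np.cos(f.x[2]),0]); h=W(f.x,0,152,0); q=o+d*((h-o)@ey)/(d@ey)-h
    ex=np.array([np.cos(f.x[2]),np.sin(f.x[2]),0]); print(n,q@ex,q[2],np.arctan2(q[2],q@ex))
E
```

```text
[ 3.88542776e+02 -2.62126582e+02  1.22422047e-01  7.44386858e-01]
hand [-0.6  0.1]
f+ [2.  1.3]
f- [-1.1  1.1]
h- [-0.3 -0.4]
h+ [-0.2  0.7]
shand [-1.6 -1.6]
sf+ [ 0.9 -2.5]
sf- [ 0.1 -0.4]
sh- [-0.1 -1.2]
tipT [0.  0.1]
tipS [-0.6 -0.5]
pivT [-0.  -2.4]
pivS [ 0.  -0.1]
[ 636.67172004 -231.59746104   85.        ] [ 560.95571837 -240.91335515  250.41279438] [486.78087611 -96.89344872 178.40335522]
S 115.55593574415194 106.62282698962872 0.7452129558615779
T 117.93329775245229 108.35165980569946 0.74308020405488
```

```bash
python3 -m crank '[{"offset":[0.016,-0.026,0],"spin":4},{"offset":[0.032,-0.052,0],"spin":8},{"offset":[0.048,-0.078,0],"spin":12},{"offset":[0.064,-0.104,0],"spin":16},{"offset":[0.08,-0.13,0],"spin":20},{"offset":[0.096,-0.156,0],"spin":24},{"offset":[0.112,-0.182,0],"spin":28},{"offset":[0.128,-0.208,0],"spin":32}]' 0.32
python3 -m crank '[{"offset":[0.016,-0.026,0],"spin":4},{"offset":[0.032,-0.052,0],"spin":8},{"offset":[0.048,-0.078,0],"spin":12},{"offset":[0.064,-0.104,0],"spin":16},{"offset":[0.08,-0.13,0],"spin":20},{"offset":[0.1,-0.156,-0.02],"spin":24},{"offset":[0.128,-0.18,-0.04],"spin":28},{"offset":[0.128,-0.202,-0.06],"spin":30}]'
python3 -m crank '[{"offset":[0,0,-0.03],"spin":0},{"offset":[0,0,-0.06],"spin":0},{"offset":[0,0,-0.08],"spin":0},{"offset":[0,0,-0.1],"spin":0},{"offset":[0,0,-0.12],"spin":0},{"offset":[0,0,-0.13],"spin":0},{"offset":[0,0,-0.13],"spin":0},{"offset":[0,0,-0.13],"spin":0}]'
python3 - <<'E'
from h import *
t=manip.camera('top')
save(t,"t3",(315,140,415,215),7)
save(manip.camera('side'),"s3",(240,100,340,200),6)
E
```

```text
clock: 12.93
eef_pos: [510.5, -32.8, 305.8]
eef_rot: [3.141, -0.002, 1.186]
wrist_force: [0.5, 0.6, 0.4]
finger_gap: 29.9
clock: 13.6
eef_pos: [640.6, -237.6, 242.4]
eef_rot: [-3.141, -0.004, 1.714]
wrist_force: [0.0, -0.1, -0.5]
finger_gap: 29.7
clock: 14.27
eef_pos: [640.5, -238.3, 112.5]
eef_rot: [-3.14, -0.004, 1.714]
wrist_force: [0.5, 0.1, 0.5]
finger_gap: 30.2
```

View pics/s3.png

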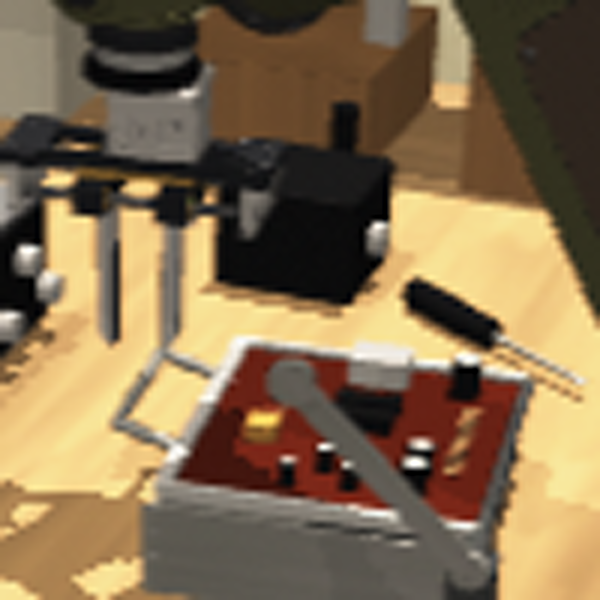

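The fingers straddle the bar (crop fingers (110,340)/(170,340), bar (115,425)–(165,355)). Going down now.

```bash
python3 -m crank '[{"offset":[-0.003,0.003,-0.01],"spin":0},{"offset":[-0.003,0.005,-0.02],"spin":0},{"offset":[-0.003,0.005,-0.03],"spin":-1},{"offset":[-0.003,0.005,-0.04],"spin":-1},{"offset":[-0.003,0.005,-0.046],"spin":-1},{"offset":[-0.003,0.005,-0.046],"spin":-1},{"offset":[-0.003,0.005,-0.046],"spin":-1},{"offset":[-0.003,0.005,-0.046],"spin":-1}]'
python3 -m crank '[{"offset":[0,0,0],"spin":0},{"offset":[0,0,0],"spin":0},{"offset":[0,0,0],"spin":0},{"offset":[0,0,0],"spin":0},{"offset":[0,0,0],"spin":0},{"offset":[0,0,0],"spin":0},{"offset":[0,0,0],"spin":0},{"offset":[0,0,0],"spin":0}]' 0 15
```

```text
clock: 15.03
eef_pos: [638.3, -233.3, 68.2]
eef_rot: [3.14, -0.002, 1.697]
wrist_force: [-0.7, 0.9, 0.7]
finger_gap: 30.1
clock: 15.7
eef_pos: [638.2, -233.4, 68.5]
eef_rot: [3.141, -0.002, 1.697]
wrist_force: [-4.3, 0.1, 5.4]
finger_gap: 9.3
```

```bash
python3 -m crank '[{"offset":[-0.0006,0,0.0075],"spin":0},{"offset":[-0.0014,-0.0002,0.015],"spin":0},{"offset":[-0.0028,-0.0003,0.025],"spin":0},{"offset":[-0.0045,-0.0006,0.0347],"spin":0},{"offset":[-0.0067,-0.0008,0.0445],"spin":0},{"offset":[-0.0092,-0.0011,0.0542],"spin":0},{"offset":[-0.0122,-0.0015,0.0638],"spin":0},{"offset":[-0.0155,-0.0019,0.0732],"spin":0}]'
python3 - <<'E'
from h import *
save(manip.camera('side'),"s4",(240,100,340,200),6)
E
```

```text
clock: 16.37
eef_pos: [622.7, -235.2, 143.0]
eef_rot: [3.14, -0.002, 1.697]
wrist_force: [3.5, -0.1, -1.0]
finger_gap: 9.3
```

View pics/s4.png

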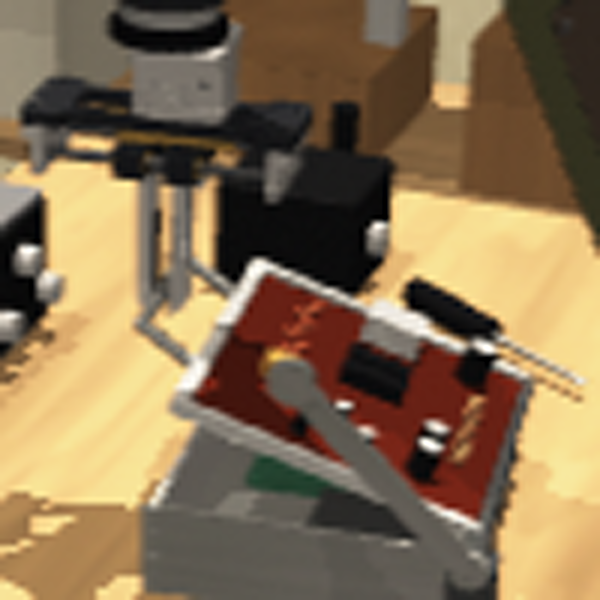

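```bash
python3 -m crank '[{"offset":[-0.0037,-0.0005,0.0093],"spin":0},{"offset":[-0.0077,-0.001,0.0185],"spin":0},{"offset":[-0.0121,-0.0015,0.0274],"spin":0},{"offset":[-0.0169,-0.0021,0.0362],"spin":0},{"offset":[-0.022,-0.0027,0.0448],"spin":0},{"offset":[-0.0275,-0.0034,0.0532],"spin":0},{"offset":[-0.0332,-0.0041,0.0613],"spin":0},{"offset":[-0.0393,-0.0048,0.0693],"spin":0}]'
```

```text
clock: 17.08
eef_pos: [582.4, -240.1, 214.9]
eef_rot: [3.139, -0.002, 1.697]
wrist_force: [1.7, 2.9, -0.8]
finger_gap: 9.2
```

```bash
python3 -m crank '[{"offset":[-0.004,-0.0005,0.0048],"spin":0},{"offset":[-0.0081,-0.001,0.0095],"spin":0},{"offset":[-0.0123,-0.0015,0.0141],"spin":0},{"offset":[-0.0167,-0.002,0.0186],"spin":0},{"offset":[-0.0207,-0.0025,0.0228],"spin":0},{"offset":[-0.0207,-0.0025,0.0228],"spin":0},{"offset":[-0.0207,-0.0025,0.0228],"spin":0},{"offset":[-0.0207,-0.0025,0.0228],"spin":0}]'
python3 - <<'E'
from fit import *
S=manip.camera("side");T=manip.camera("top")
save(S,"s5",(255,105,335,195),6.6); save(T,"t5",(290,150,410,250),6)
P=[388.54,-262.13,.1224]
E=manip.read_state()["eef_pos"]+[0,0,19-2.5]
q=E-W(P,0,0,0); X=q[0]*np.cos(P[2])+q[1]*np.sin(P[2]); print(X,q[2],np.hypot(X,q[2]),np.arctan2(q[2],X)-.06)
E
```

```text
clock: 17.75
eef_pos: [562.0, -242.5, 237.8]
eef_rot: [3.139, -0.002, 1.697]
wrist_force: [4.0, 3.6, 1.8]
finger_gap: 9.4
174.57874425357863 184.1802114370631 253.7717246466944 0.7521547798911861
```

View pics/s5.png

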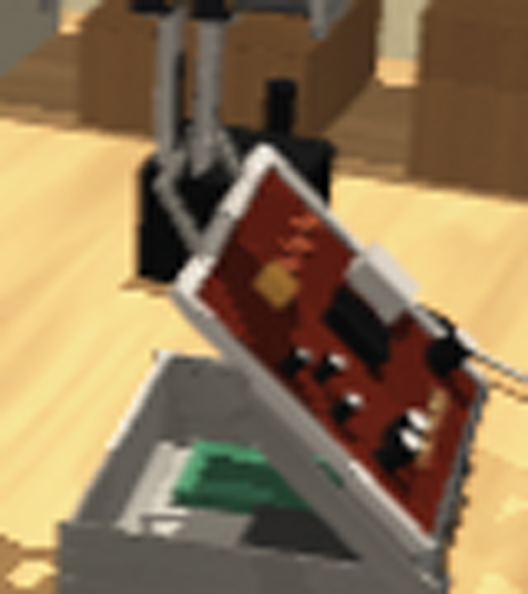

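Run:
```python
from fit import *
S=manip.camera("side");T=manip.camera("top")
P0=np.array([388.54,-262.13,.1224]); P1=P0+[1.3,0,0]
def ang(c,uv,y,P,piv=None):
    o,d=ray(c,uv); ey=np.array([-np.sin(P[2]),np.cos(P[2]),0]); h=W(P,0,y,0); q=o+d*((h-o)@ey)/(d@ey)-h
    ex=np.array([np.cos(P[2]),np.sin(P[2]),0]); return np.array([q@ex,q[2]])
for P in(P0,P1):
    for uv in((288.0,163.15),(288.5,163.8)):
        q=ang(S,uv,152,P); print("tip",q.round(1),np.hypot(*q).round(1),np.arctan2(q[1],q[0]).round(3))
    a=ang(S,(288.05,163.2),152,P)-ang(S,(318,194.4),152,P); print("tip-piv",a.round(1),np.arctan2(a[1],a[0]).round(3))
# red-region +y border lines: closed, 0.3?, now
def redline(im,P,C,a0,name):
    B=im.astype(float); # rgb ; red-ness normalised
    r=B[:,:,0]-B[:,:,2]; r[(B[:,:,0]-B[:,:,1])<0]=0
    g=(B[:,:,0]-0.5*(B[:,:,1]+B[:,:,2]))/(B.sum(2)/3+20)
    pts=[]
    for x in np.linspace(30,190,60):
        ys=np.arange(85,125,.5); uv=np.array([proj(C,W(P,x,y,2,a0)) for y in ys]).astype(np.float32)
        v=cv2.remap(g.astype(np.float32),uv[:,0].reshape(1,-1),uv[:,1].reshape(1,-1),cv2.INTER_LINEAR)[0]
        k=np.argmin(np.gradient(cv2.GaussianBlur(v.reshape(1,-1),(9,1),0)[0])); 
        pts.append((*ang(C,uv[k],102.5,P),ys[k]))
    p=np.array(pts); 
    l=cv2.fitLine(p[:,:2].astype(np.float32),cv2.DIST_HUBER,0,.01,.01).ravel()
    dirn=l[:2]*np.sign(l[0]); print(name,"angle",np.arctan2(dirn[1],dirn[0]).round(3),"resid mm",np.median(np.abs((p[:,:2]-l[2:])@[-dirn[1],dirn[0]])).round(2),"pt",l[2:].round(1),"y",np.median(p[:,2]))
im0=cv2.imread("pics/side0.png")[:,:,::-1]
for P in(P0,P1):
    redline(im0,P,S,0,"closed"); redline(S["pixels"],P,S,.745,"now")
im=cv2.resize(S["pixels"][130:200,265:325][:,:,::-1],None,fx=10,fy=8.5,interpolation=cv2.INTER_CUBIC)
im=cv2.resize(S["pixels"][130:200,265:330][:,:,::-1],None,fx=8.5,fy=8.5,interpolation=cv2.INTER_CUBIC)
f=lambda X:tuple(int(v) for v in ((proj(S,X)-[265,130]+.5)*8.5))
P=P1
for y,z,x0,x1,c in((152,9,0,150,(0,255,0)),(152,-9,0,150,(0,255,0)),(112.5,5,0,205,(255,0,0)),(112.5,-5,0,205,(255,0,0)),(102.5,2,10,195,(255,255,0))):
    cv2.line(im,f(W(P,x0,y,z,.745)),f(W(P,x1,y,z,.745)),c,1)
cv2.imwrite("pics/cmp.png",im)
```

```text
tip [117.3 108.9] 160.1 0.748
tip [115.4 106.7] 157.1 0.746
tip-piv [116.4 109.8] 0.756
tip [116.1 108.9] 159.1 0.753
tip [114.1 106.6] 156.2 0.751
tip-piv [116.4 109.8] 0.756
closed angle 0.002 resid mm 0.55 pt [117.7   3.8] y 99.5
now angle 0.75 resid mm 0.41 pt [78.6 79.1] y 96.5
closed angle 0.002 resid mm 0.58 pt [117.5   3.8] y 99.5
now angle 0.751 resid mm 0.47 pt [78.  79.9] y 94.5
```

View pics/cmp.png

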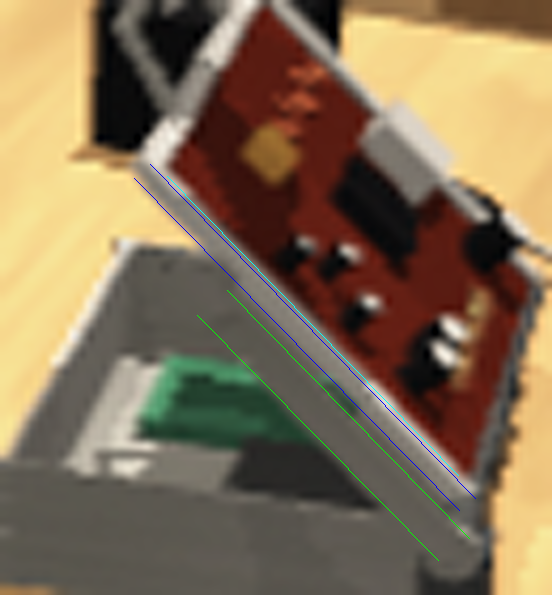

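The overlay shows the board edge and the gauge arm parallel. By line fit the board is at 0.750 rad, and by kinematics at 0.745–0.752; the gauge is at 0.743–0.756. They agree, the grip is steady and the forces are low, so I'm handing in while holding.

```bash
python3 -c "
from cell import manip
s=manip.read_state();print(s['clock'],s['eef_pos'],s['wrist_force'],s['finger_gap'],abs(s['qd']).max() if hasattr(s['qd'],'max') else s['qd'])
print(manip.sign_off())"
```

```text
17.95 [ 562.01910892 -242.49839647  237.66751889] [3.79941419 3.60631459 1.43949958] 9.778120795661138 0.0009828025810278888
the job is handed in; nothing more can be done
None
```

The short spacer is standing in the steel scrap tray, and the board is raised to the gauge's slope. I handed the job in at 18 s with the arm still holding the handle.

- **Spacer:** Its 40 mm height was confirmed by comparing both cameras before I reached for it. After release it stood upright in the tray, and the other pieces on the mat had not moved in that picture.
- **Grip trouble:** The first four grips read 20.4–20.8 mm rather than the 18 mm flats, so I regripped three times at different angles. It was finally carried at 20.2 mm, near its corners, without slipping.
- **Tray contact:** The spacer touched the tray floor with about 15 N as I set it down.
- **Slope:** The board measured 0.750 rad by a line fit in the side picture and 0.745–0.752 rad from the handle position. The gauge measured 0.743–0.756 rad, so they agree within about 0.01 rad. The overlay showed the board edge and gauge arm parallel.
- **Small disagreement:** The handle came out 254 mm from the hinge instead of 250 mm. I put this down to a 1–3 mm error in the hinge position or in where the bar sits in the pads.
- **Final state:** The arm was still, the wrist force was about 5 N, and the fingers were closed on the bar at 9.8 mm. I took no picture after handing in.

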